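Press a cell block home with the sprung pull gauge

TASK

Without lifting it, slide the loose cell block into the open bay of the press jig so that it sits square against the back fence. Then draw out the jig's sprung gauge by its loop until the pointer stands between the two ridges (never past them), so that the ram butts the block flush against its neighbour, hold it there for two seconds, and ease the loop back home without letting it snap. Leave the other things on the bench as they are.

Things in the scene. Friction and masses are not known exactly. Their poses are not given: they have to be found in the camera images.
- jig: Press jig, fixed to the bench: aluminium deck 14 mm thick (top z = 0.014) carrying a lane. Origin at z = 0 under the lane's centre line, where the neighbour block's butting face stands at rest. +x = pull direction along the lane (about world +y, within 9 deg); +y = across the lane, towards the robot. Lane y -22 to +22 mm, open on the robot's side. Deck x -140 to +91, up to y +150.
- bay (a point): Point on the deck top amid the lane's open bay, 48 mm from the jig origin along -x, axes as the jig's: a good place for the loose block's underside centre before pressing. The fence runs along the lane's far side: face 22 mm from the centre line (y = -22), 12 thick, top 54 mm above the bench.
- module: The loose cell block: six blue cells in a black holder, 64 (its x) x 44 (its y) x 66 mm tall, about 0.3 kg (varies). Origin: centre of its underside. It starts standing on the deck on the robot's side of the lane, abreast of the open bay, turned up to 17 deg from the jig.
- neighbour_face (a point): Centre of the butting face of the neighbour block already in the lane (same make and size as the loose one); faces the jig's -x, axes as the jig's, 47 mm above the bench. A rubber buffer between it and the end block (jig x 79 to 91 mm, top 70 mm above the bench) lets it give several mm along +x when pressed.
- ram_face (a point): Centre of the pressing face of the steel ram plate (44 wide, 14 thick, top 65 mm above the bench) in the lane on the bay's -x side, facing +x. Bay from ram to neighbour: 94 to 114 mm at the start. A draw bar under the deck ties the ram to the gauge body beyond the end block: pulling the gauge draws the ram towards the neighbour. It has 2 N friction and stays where left.
- ram (a joint): Travel of the ram plate together with the gauge body along the jig's +x, m: 0 fully back, at most 0.075.
- pull_loop (a point): Centre of the opening of the gauge's pull loop: a level rectangle of 8 mm steel bar, 46 mm above the bench, beyond the end block, axes as the jig's. Opening 57 mm along x, 60 across. Centre line of its outer cross bar: 32.5 mm from here along +x. Shut fingers lowered into the opening can hook that bar.
- pull (a joint): How far the sprung loop is drawn out of the gauge body along the jig's +x, m (0 at rest, at most 0.045). Spring 0.4 N/mm, so about 12 N at 0.030. A steel pointer on the loop, 2.4 mm wide, is midway between the scale's two ridges at 0.030 and clear of both from 0.026 to 0.034. Let go, the loop snaps back.
- scale_mark (a point): Midway between the two raised black cross ridges (2 mm wide, 12 mm apart) on the white scale plate atop the grey gauge body (54 x 40 mm, plate top 53 mm above the bench). The pointer must stand here. Moves with the gauge body; the pointer starts 30 mm from it along the jig's -x.
- spare_cell: Bystander, to be left alone: a single blue cell, 21 mm across, 70 tall, standing upright on the jig's deck in front of the neighbour block; origin at its foot.
- strip_spool: Bystander, to be left alone: a metal spool lying flat, 70 across, 16 tall.
- resin_bottle: Bystander, to be left alone: a tall dark bottle, 64 across, 170 tall, beyond the jig.
- screwdriver: Bystander, to be left alone: a screwdriver lying beyond the jig.
- meter: Bystander, to be left alone: a handheld multimeter lying flat, 150 x 80 x 34.
- bracket: Bystander, to be left alone: a small purple printed bracket with three prongs, 70 x 30 x 41.
- flux_jar: Bystander, to be left alone: a small amber jar, 52 across, 50 tall.
There are look-alikes about, which are no part of the job. There is more than one size of the module; the one meant has the size given above.

How it is judged:
By the outcome, as a careful person would: the job done as asked, in the order asked, and still so for the second after the job is handed in, with the robot touching nothing.
It also fails if it takes over 58 s, if anything falls off the work surface, if the arm or the gripper's body presses on something with over 40 N, if the wrist force passes 120 N, or if a joint passes its speed limit or range.

ROBOT

A 6-joint arm with a two-finger parallel gripper is mounted at the origin on the work surface. World frame = base frame: x ahead of the robot, y to its left, z up, the work surface at z = 0. Lengths are in m, angles in rad, forces in N, time in s.
With the tool pointing down it reaches from about 0.325 to 0.775 m from the base axis. Payload 9.3 kg.
Tool frame: the origin (TCP) lies at the very end of the fingers, on their centre line; the grasp point (between the pads) lies 19 mm behind it; z points along the fingers, y is the line along which they close (so a half turn about z gives the same grasp; the last joint's range is limited). The gripper opens to 85 mm and grips with 20 to 120 N. Pads are 22 mm wide; open, the fingers measure 114 mm over their backs; the gripper's body (76 mm by 85 mm) begins 54 mm behind the grasp point. The pads swing forward as they close: fully open they stand 13 mm farther back than shut.
Start: joints at [1.001, 0.259, 0.021, 1.334, 0, 1.418], TCP at [0.223, 0.503, 0.231] pointing down, gripper open.
Joint ranges: [-3.04, 3.04], [-0.91, 1.82], [-1.04, 1.36], [-1.92, 1.95], [-1.52, 1.45], [-3.14, 3.14]. Speed limits (rad/s): [2.22, 2.22, 2.79, 3.14, 3.14, 3.14].

INTERFACE

Orientations are given as a rotation vector (axis times angle).
In Python, from cell import sensors, viewer, job, boxes_of, mark_of gives the robot as it stands.
- The arm moves only by the tool play_rows, never from a script. Its argument "rows" is a list of rows, each an object with "travel": the shift along the tool's x, y, z normalised to -1 to 1, where 1 is 60 cm, a list of three; "rotation": the turn, a rotation vector about the tool's x, y, z normalised to -1 to 1, where 1 is 60 degrees, a list of three; "gripper": the opening, from 0 (shut) to 1 (fully open). A call has 1 to 12 rows; each row shifts and turns the commanded pose from where the row before left it, along the tool's axes as they then stand; what a row does not reach is not made up. A row lasts 1/8 s, in which the tool goes at most 62.5 mm and 10.7 degrees, less where a joint would pass 70% of its speed; a pose out of reach is approached as far as the arm can. A call with a number of a shift or a turn outside -1 to 1 is refused whole. A call with a gripper value outside its range is refused whole. The fingers move at their own pace and stop on an object; "newtons" is the grip in N (left out, the last holds). Time passes only in rows, so rows that do not move let the fingers close. It gives the time, the measured TCP pose, the force, the opening and the grip force at its end, in the units of the state.
- sensors.sense(): the state, without advancing time (a new reading comes with each control period).
- viewer.snapshot(name): name is "side" or "top"; returns (picture, depth): 400x640x3 uint8, blue, green, red; 400x640 float32, m along the optical axis (not along the pixel's ray), 0 where there is no reading.
- viewer.camera_info(name): a dict with "camera_matrix" (3x3 intrinsics, pixels), "R" (3x3) and "t" (3): a world point X has camera coordinates R X + t. Camera axes: x right, y down, z forward; pixel columns grow to the right and rows downward; lengths in m; the calibration is good to about 2 mm. A picture is of the moment at which its call begins. camera_info takes no time and is no camera call.
- job.finish_job(): hands the job in; it is judged then, once.
Trained networks look in the newest picture that a camera, given by its name, has taken for a name from the list of things; names that differ only in an ending like _2 or _b are one class to them, and where a whole thing is asked for, a point or a joint stands for the part that bears it (a point fixed in the world has none). Each returns a list of dicts, best first, with "score" (0 to 1); they miss things now and then, are a little off and sometimes report something else, mostly with a low value. They report only what shows in the picture. A call takes as long as a camera call. They do not tell look-alikes from the thing itself.
- boxes_of(query, camera): "point" ([column, row] in pixels, amid what is visible of it).
- mark_of(query, camera): "point" ([column, row] in pixels: a listed point, or the origin of a listed thing).
The state is a dict: "time_s": time; "joint_positions": joint angles; "qvel": joint speeds; "tau": joint torques, N m; "ee_pos": TCP position; "ee_rot": TCP orientation; "contact_force": force on the tool from outside, world axes, zero at the start; "ft_torque": the same for the moment, N m; "opening": finger opening in m; "grasp_force": force on a finger pad.
Only numpy, scipy, OpenCV 4.12 (cv2) and the standard library are available. Lean on these libraries where they do the work, as an engineer would, in place of code of your own. Each camera call takes 0.05 s, during which the arm holds its last target. There are 200 camera calls.

## Working session

There is one attempt and no reset: what is moved stays moved. The work goes in short steps, Python scripts to look and compute and a tool call to move; the robot and the scene stay as the last step left them, time stands still between calls to the robot, and variables do not carry over. Pictures are saved under pics/ and viewed, at most 10 in all, crops included, and the job is handed in when it is done.

Besides the shell and the picture viewer there is one more tool, called after "Request:" in YAML: its name, and indented under it one key for each argument. play_rows: Moves the arm, as the interface text tells. Its arguments: {"type":"object","properties":{"rows":{"type":"array","items":{"type":"object","properties":{"travel":{"type":"array","items":{"type":"number"}},"rotation":{"type":"array","items":{"type":"number"}},"gripper":{"type":"number"}}}},"newtons":{"type":"number"}},"required":["rows"]}

```bash
mkdir -p pics; ls; cat > h.py <<'E'
import numpy as np, cv2
from cell import sensors, viewer, job, boxes_of, mark_of
def ray(cam,p):
    c=viewer.camera_info(cam);K=np.array(c["camera_matrix"]);R=np.array(c["R"]);t=np.array(c["t"]).ravel()
    d=R.T@np.linalg.solve(K,[p[0],p[1],1.]);return -R.T@t,d
def atz(cam,p,z):
    o,d=ray(cam,p);return o+d*(z-o[2])/d[2]
def dep(cam,p,D):
    o,d=ray(cam,p);return o+d*D[int(round(p[1])),int(round(p[0]))]
def cloud(cam,D):
    c=viewer.camera_info(cam);K=np.array(c["camera_matrix"]);R=np.array(c["R"]);t=np.array(c["t"]).ravel()
    v,u=np.mgrid[:400,:640];P=np.stack([(u-K[0,2])/K[0,0]*D,(v-K[1,2])/K[1,1]*D,D],-1)
    return (P-t)@R
E
python3 - <<'E'
from h import *
np.set_printoptions(precision=4,suppress=True)
print(sensors.sense())
for cam in("top","side"):
    im,D=viewer.snapshot(cam);cv2.imwrite(f"pics/{cam}0.png",im);np.save(f"{cam}0.npy",D)
    o,_=ray(cam,(320,200));print(cam,o)
    for q in("jig","bay","module","neighbour_face","ram_face","pull_loop","scale_mark","spare_cell"):
        for r in mark_of(q,cam)[:3]:
            print(cam,q,round(r["score"],2),np.round(r["point"],1),dep(cam,r["point"],D))
E
```

```text
pics
{'time_s': 0.0, 'joint_positions': array([ 1.0014,  0.2592,  0.0207,  1.3337, -0.    ,  1.4182]), 'qvel': array([-0.0003, -0.0014, -0.0005, -0.0003,  0.0018, -0.0005]), 'tau': array([  0.0009, -55.5638,  34.4533,   0.0135,  -0.0002,   0.    ]), 'ee_pos': array([0.2225, 0.5027, 0.2306]), 'ee_rot': array([-0.6499, -3.0732,  0.002 ]), 'contact_force': array([ 0.4037,  0.067 , -0.2729]), 'ft_torque': array([ 0.0031, -0.0438,  0.0118]), 'grasp_force': 0.0, 'opening': 0.08552108320595457}
top [ 0.378  -0.0337  1.4605]
top jig 0.86 [374.8 182.4] [ 0.5967 -0.1722  0.0772]
top jig 0.44 [181.  193.4] [0.5875 0.4039 0.01  ]
top bay 0.61 [388.8 185.3] [ 0.5967 -0.2199  0.0154]
top module 0.89 [368.3 280.3] [ 0.3212 -0.1431  0.0934]
top module 0.75 [389.9 216.8] [ 0.4966 -0.2111  0.081 ]
top module 0.73 [413.1 265.7] [ 0.3585 -0.2675  0.0983]
top neighbour_face 0.63 [374.9 184.4] [ 0.5902 -0.1719  0.0816]
top neighbour_face 0.59 [423.8 138.1] [ 0.7161 -0.3127  0.1049]
top ram_face 0.97 [406.7 180.9] [ 0.6031 -0.268   0.0506]
top ram_face 0.23 [356.3 216.3] [ 0.5019 -0.1173  0.0611]
top pull_
[... 383 characters left out ...]
 [226.2 256.3] [ 0.3177 -0.1945  0.0481]
side module 0.84 [248.6 300.8] [ 0.3648 -0.3067  0.0274]
side module 0.82 [308.6 265. ] [ 0.4988 -0.244   0.0477]
side neighbour_face 0.91 [347.6 236.7] [ 0.6053 -0.1613  0.0409]
side neighbour_face 0.31 [373.6 162. ] [0.7648 0.1816 0.0199]
side ram_face 0.56 [357.2 267.9] [ 0.5996 -0.2799  0.064 ]
side pull_loop 0.74 [370.3 373.1] [ 0.5746 -0.4966  0.0398]
side pull_loop 0.56 [336.  184.8] [0.6278 0.1008 0.0012]
side pull_loop 0.44 [422.6 298.6] [ 0.7233 -0.3571  0.0377]
side scale_mark 0.56 [338.4 197.1] [ 0.608  -0.0251  0.0557]
side spare_cell 0.76 [307.  235.1] [ 0.5031 -0.1814  0.0788]
side spare_cell 0.67 [349.  252.7] [ 0.6047 -0.1891  0.0142]
```

View pics/top0.png

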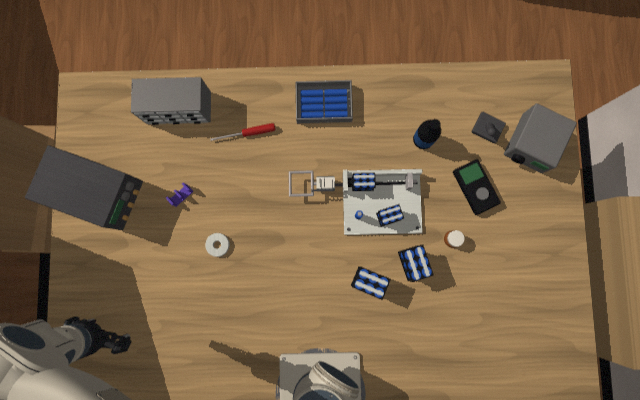

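View pics/side0.png

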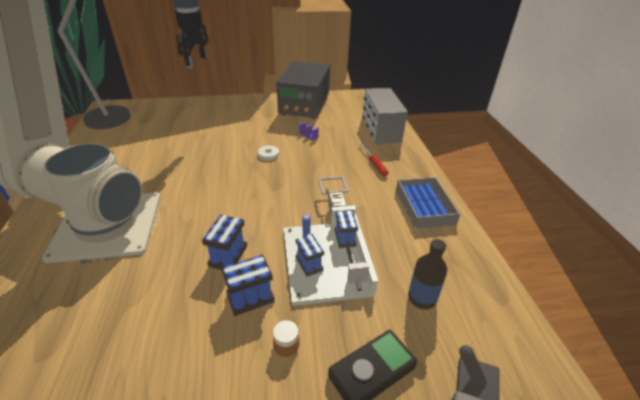

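Top view: three loose blocks. The two at (371,283) and (416,264) are larger and stand on the bare bench. The small one at (390,215) stands on the deck beside the open bay, so it fits the description. The neighbour is at (363,182), the ram at about (407,181), the gauge at (325,184) and the loop at (301,184). I'll confirm in a crop and measure poses from depth.

```bash
python3 - <<'E'
from h import *
np.set_printoptions(precision=4,suppress=True)
im=cv2.imread("pics/top0.png")
cv2.imwrite("pics/crop0.png",cv2.resize(im[155:300,280:440],None,fx=4.9,fy=4,interpolation=cv2.INTER_CUBIC)[:600,:800])
D=np.load("top0.npy");P=cloud("top",D)
def rect(m,n):
    m=m.astype(np.uint8);k,l,s,c=cv2.connectedComponentsWithStats(m)
    for i in range(1,k):
        if s[i,4]>12:
            q=P[l==i];r=cv2.minAreaRect((q[:,:2]*1000).astype(np.float32));print(n,s[i,4],np.round(c[i]),np.round(r[0],1),np.round(r[1],1),round(r[2],1),"z",np.median(q[:,2]))
R=np.zeros(D.shape,bool);R[160:300,280:435]=1
Z=P[...,2]
rect(R&(Z>.068)&(Z<.11),"blocks")
rect(R&(Z>.005)&(Z<.025),"deck")
rect(R&(Z>.03)&(Z<.06),"mid")
rect(R&(Z>.06)&(Z<.068),"ram?")
E
```

```text
blocks 73 [345. 179.] [609.2 -90.8] [59.1 16.3] 2.2 z 0.07097863365778558
blocks 343 [364. 180.] [ 605.5 -141.3] [63.3 45.1] 89.4 z 0.08018293748334772
blocks 356 [391. 214.] [ 505.1 -213.8] [44.1 64.5] 17.1 z 0.08006015471832323
blocks 44 [359. 213.] [ 508.3 -123.9] [17.7 19.3] 89.2 z 0.08395684510891038
blocks 753 [417. 263.] [ 367.3 -281.2] [90.1 62.8] 16.2 z 0.09339774426951852
blocks 749 [371. 282.] [ 315.2 -150.8] [90.9 61.9] 66.1 z 0.09311556453926072
deck 3527 [383. 206.] [ 538.7 -198.2] [240.5 180.8] 89.4 z 0.015035155102278694
deck 25 [338. 184.] [607.9 -70.1] [21.2 13.5] 86.0 z 0.010342529480463727
deck 97 [404. 265.] [ 358.6 -251.7] [97.4 16.9] 15.3 z 0.01753170709967441
deck 15 [357. 270.] [ 348.3 -117.5] [ 3.3 25.9] 67.4 z 0.015983399158762818
deck 16 [353. 280.] [ 318.3 -105. ] [ 5.7 28. ] 74.3 z 0.015985676421584757
mid 348 [389. 172.] [ 612.7 -202.2] [216.7  55.3] 88.1 z 0.05371343095713869
mid 507 [313. 183.] [605.8   9.9] [132.1  75.6] 89.3 z 0.051386553722019605
mid 15 [344. 188.] [590.2 -82.6] [25.8  8.2] 20.0 z 0.044677128702477385
mid 14 [350. 185.] [ 597.1 -102.3] [10.4 11.7] 0.7 z 0.05390535462864179
ram? 53 [410. 180.] [ 604.6 -274.5] [14.4 44.4] 89.3 z 0.06482304780394349
ram? 23 [350. 182.] [ 603.6 -100.6] [14.6 20.7] 87.7 z 0.061515205047069275
ram? 16 [321. 190.] [581.7 -16.3] [37.4  4. ] 88.9 z 0.06297230214680316
```

View pics/crop0.png

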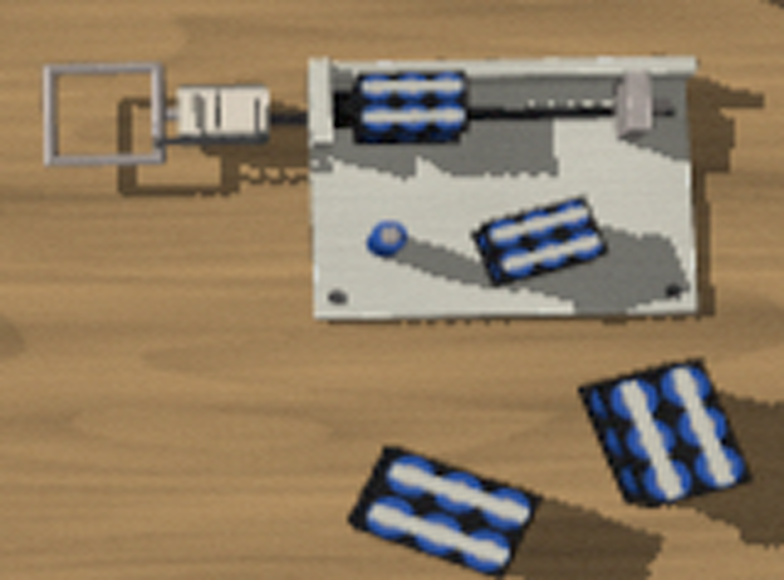

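The crop confirms it: the block at crop (540,240), top-view (390,215), is the 64x44 one on the deck. The two others measure 90x62. Next I turn, then travel to a point above it.

Request:
play_rows:
  rows:
    - {"travel": [0, 0, 0], "rotation": [0, 0, 0.163], "gripper": 1}
    - {"travel": [0, 0, 0], "rotation": [0, 0, 0.163], "gripper": 1}
    - {"travel": [0, 0, 0], "rotation": [0, 0, 0.163], "gripper": 1}
    - {"travel": [0, 0, 0], "rotation": [0, 0, 0.163], "gripper": 1}
    - {"travel": [0, 0, 0], "rotation": [0, 0, 0.163], "gripper": 1}
    - {"travel": [-0.08, 0.006, 0], "rotation": [0, 0, 0], "gripper": 1}
    - {"travel": [-0.08, 0.006, 0], "rotation": [0, 0, 0], "gripper": 1}
    - {"travel": [-0.08, 0.006, 0], "rotation": [0, 0, 0], "gripper": 1}
    - {"travel": [-0.08, 0.006, 0], "rotation": [0, 0, 0], "gripper": 1}
    - {"travel": [-0.08, 0.006, 0], "rotation": [0, 0, 0], "gripper": 1}
    - {"travel": [-0.08, 0.006, 0], "rotation": [0, 0, 0], "gripper": 1}
    - {"travel": [-0.08, 0.006, 0], "rotation": [0, 0, 0], "gripper": 1}

```text
time_s: 2.4
ee_pos: [0.3466, 0.188, 0.2315]
ee_rot: [1.863, 2.529, 0.001]
contact_force: [0.6, 0.3, -0.4]
opening: 0.0855
grasp_force: 0.0
```

Request:
play_rows:
  rows:
    - {"travel": [-0.08, 0.006, 0], "rotation": [0, 0, 0], "gripper": 1}
    - {"travel": [-0.08, 0.006, 0], "rotation": [0, 0, 0], "gripper": 1}
    - {"travel": [-0.08, 0.006, 0], "rotation": [0, 0, 0], "gripper": 1}
    - {"travel": [-0.08, 0.006, 0], "rotation": [0, 0, 0], "gripper": 1}
    - {"travel": [-0.08, 0.006, 0], "rotation": [0, 0, 0], "gripper": 1}
    - {"travel": [-0.08, 0.006, 0.02], "rotation": [0, 0, 0], "gripper": 1}
    - {"travel": [-0.08, 0.006, 0.03], "rotation": [0, 0, 0], "gripper": 1}
    - {"travel": [-0.07, 0.006, 0.03], "rotation": [0, 0, 0], "gripper": 1}
    - {"travel": [-0.04, 0.006, 0.03], "rotation": [0, 0, 0], "gripper": 1}
    - {"travel": [0, 0, 0], "rotation": [0, 0, 0], "gripper": 1}

```text
time_s: 3.65
ee_pos: [0.4959, -0.186, 0.1637]
ee_rot: [-1.865, -2.525, 0.001]
contact_force: [0.2, 0.0, 0.5]
opening: 0.0855
grasp_force: 0.0
```

```bash
cat >> h.py <<'E'
from scipy.spatial.transform import Rotation as Ro
def pose():
    s=sensors.sense();M=Ro.from_rotvec(s["ee_rot"]).as_matrix();np.set_printoptions(precision=4,suppress=True)
    print("t",round(s["time_s"],2),"p",s["ee_pos"],"yaw_y",round(np.degrees(np.arctan2(M[1,1],M[0,1])),2),"tz",M[:,2],"F",s["contact_force"],"op",s["opening"],s["grasp_force"]);return s["ee_pos"],M
def go(p):
    x,M=pose();print("units",M.T@(np.array(p)-x)/.6)
E
python3 -c "
from h import *
go([.505,-.2138,.058])"
```

```text
t 3.65 p [ 0.4959 -0.186   0.1637] yaw_y 17.11 tz [-0.0025  0.0013 -1.    ] F [0.1684 0.0409 0.5201] op 0.08545666224395129 0.0
units [-0.0491  0.0013  0.176 ]
```

Request:
play_rows:
  rows:
    - {"travel": [-0.025, 0.001, 0.03], "rotation": [0, 0, 0], "gripper": 1}
    - {"travel": [-0.024, 0, 0.04], "rotation": [0, 0, 0], "gripper": 1}
    - {"travel": [0, 0, 0.05], "rotation": [0, 0, 0], "gripper": 1}
    - {"travel": [0, 0, 0.035], "rotation": [0, 0, 0], "gripper": 1}
    - {"travel": [0, 0, 0.021], "rotation": [0, 0, 0], "gripper": 1}
    - {"travel": [0, 0, 0], "rotation": [0, 0, 0], "gripper": 1}
    - {"travel": [0, 0, 0], "rotation": [0, 0, 0], "gripper": 1}

```text
time_s: 4.53
ee_pos: [0.5059, -0.213, 0.0605]
ee_rot: [1.863, 2.528, 0.0]
contact_force: [-1.2, 0.6, -0.3]
opening: 0.0855
grasp_force: 0.0
```

```bash
python3 -c "
from h import *
go([.505,-.2138,.058])
im,D=viewer.snapshot('side');cv2.imwrite('pics/s1.png',cv2.resize(im[170:320,240:420],None,fx=4,fy=4,interpolation=cv2.INTER_CUBIC))"
```

```text
t 4.53 p [ 0.5059 -0.213   0.0605] yaw_y 17.24 tz [ 0.0012 -0.0008 -1.    ] F [-1.2273  0.5799 -0.2931] op 0.085494243915928 0.0
units [-0.0008 -0.0018  0.0042]
```

View pics/s1.png

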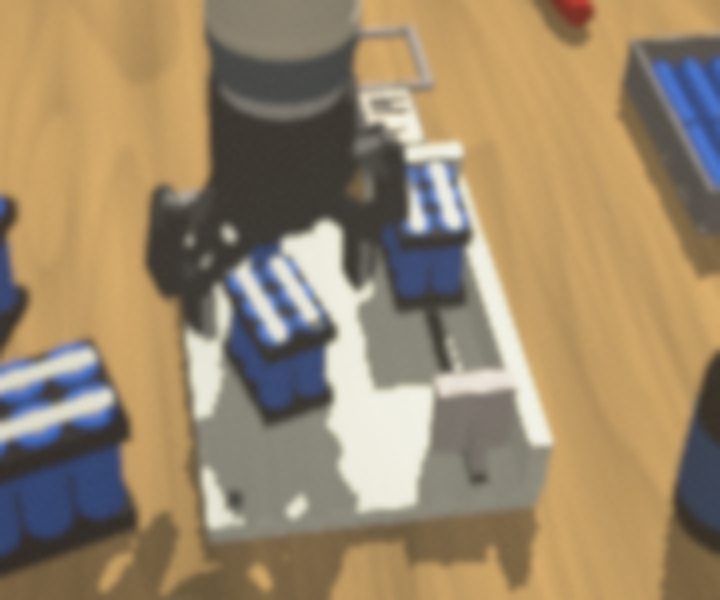

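Crop: the fingertips at (205,320) and (360,290) straddle the block top, which is centred at (280,295). The grasp is aligned, so I close.

Request:
play_rows:
  newtons: 25
  rows:
    - {"travel": [0, 0, 0.003], "rotation": [0, 0, 0], "gripper": 0.6}
    - {"travel": [0, 0, 0], "rotation": [0, 0, 0], "gripper": 0.5}
    - {"travel": [0, 0, 0], "rotation": [0, 0, 0], "gripper": 0.4}
    - {"travel": [0, 0, 0], "rotation": [0, 0, 0], "gripper": 0.4}
    - {"travel": [0, 0, 0], "rotation": [0, 0, 0], "gripper": 0.4}

```text
time_s: 5.2
ee_pos: [0.5055, -0.2129, 0.0581]
ee_rot: [1.864, 2.529, -0.0]
contact_force: [-1.5, 1.5, 4.6]
opening: 0.0433
grasp_force: 27.8
```

```bash
python3 - <<'E'
from h import *
pose()
im,D=viewer.snapshot('top');P=cloud('top',D);Z=P[...,2]
m=np.zeros(Z.shape,bool);m[195:235,370:412]=1;m&=(Z>.072)&(Z<.088)
q=P[m];print(m.sum(),cv2.minAreaRect((q[:,:2]*1000).astype(np.float32)))
E
```

```text
t 5.2 p [ 0.5055 -0.2129  0.0581] yaw_y 17.22 tz [ 0.0002 -0.0002 -1.    ] F [-1.4732  1.4795  4.6499] op 0.04332142139102714 27.755365669727325
3 ((516.1538696289062, -179.03326416015625), (1.9971764087677002, 4.04011869430542), 43.48512649536133)
```

Request:
play_rows:
  rows:
    - {"travel": [0, 0, 0], "rotation": [0, 0, 0.1], "gripper": 0.4}
    - {"travel": [0, 0, 0], "rotation": [0, 0, 0.1], "gripper": 0.4}
    - {"travel": [0, 0, 0], "rotation": [0, 0, 0.098], "gripper": 0.4}
    - {"travel": [-0.003, 0.01, 0], "rotation": [0, 0, 0], "gripper": 0.4}
    - {"travel": [-0.002, 0.02, 0], "rotation": [0, 0, 0], "gripper": 0.4}
    - {"travel": [0, 0.02, 0], "rotation": [0, 0, 0], "gripper": 0.4}
    - {"travel": [0, 0.02, 0], "rotation": [0, 0, 0], "gripper": 0.4}
    - {"travel": [0, 0.02, 0], "rotation": [0, 0, 0], "gripper": 0.4}
    - {"travel": [0, 0.02, 0], "rotation": [0, 0, 0], "gripper": 0.4}
    - {"travel": [0, 0.02, 0], "rotation": [0, 0, 0], "gripper": 0.4}
    - {"travel": [0, 0.01, 0], "rotation": [0, 0, 0], "gripper": 0.4}
    - {"travel": [0, 0, 0], "rotation": [0, 0, 0], "gripper": 0.4}

```text
time_s: 6.75
ee_pos: [0.5897, -0.217, 0.0582]
ee_rot: [2.233, 2.209, -0.0]
contact_force: [-1.6, -0.7, 5.2]
opening: 0.0436
grasp_force: 27.9
```

```bash
python3 -c "
from h import *
go([.605,-.216,.058])"
```

```text
t 6.75 p [ 0.5897 -0.217   0.0582] yaw_y -0.62 tz [ 0.0001 -0.0005 -1.    ] F [-1.6163 -0.6827  5.2173] op 0.04362511552247317 27.864426970481873
units [0.002  0.0255 0.0003]
```

Request:
play_rows:
  rows:
    - {"travel": [0, 0.01, 0], "rotation": [0, 0, 0], "gripper": 0.4}
    - {"travel": [0, 0.01, 0], "rotation": [0, 0, 0], "gripper": 0.4}
    - {"travel": [0, 0.003, 0], "rotation": [0, 0, 0], "gripper": 0.4}
    - {"travel": [0, 0, 0], "rotation": [0, 0, 0], "gripper": 0.4}

```text
time_s: 7.25
ee_pos: [0.6028, -0.2172, 0.0582]
ee_rot: [-2.233, -2.209, 0.001]
contact_force: [-3.3, 0.6, 7.2]
opening: 0.0435
grasp_force: 28.1
```

Request:
play_rows:
  rows:
    - {"travel": [0, 0.002, 0], "rotation": [0, 0, 0], "gripper": 0.4}
    - {"travel": [0, 0, 0], "rotation": [0, 0, 0], "gripper": 0.4}

```text
time_s: 7.5
ee_pos: [0.6039, -0.2171, 0.0582]
ee_rot: [-2.233, -2.209, 0.002]
contact_force: [-4.1, 0.7, 7.9]
opening: 0.0436
grasp_force: 28.1
```

Request:
play_rows:
  rows:
    - {"travel": [0, 0.002, 0], "rotation": [0, 0, 0], "gripper": 0.4}
    - {"travel": [0, 0, 0], "rotation": [0, 0, 0], "gripper": 0.4}

```text
time_s: 7.75
ee_pos: [0.6048, -0.2172, 0.0582]
ee_rot: [-2.233, -2.209, 0.002]
contact_force: [-6.2, -0.1, 7.9]
opening: 0.0435
grasp_force: 28.1
```

Request:
play_rows:
  rows:
    - {"travel": [0, 0.002, 0], "rotation": [0, 0, 0], "gripper": 0.4}
    - {"travel": [0, 0, 0], "rotation": [0, 0, 0], "gripper": 0.4}

```text
time_s: 8.0
ee_pos: [0.6049, -0.2172, 0.0582]
ee_rot: [-2.232, -2.207, 0.004]
contact_force: [-11.9, -0.6, 11.0]
opening: 0.0439
grasp_force: 28.5
```

Request:
play_rows:
  rows:
    - {"travel": [0, 0.002, 0], "rotation": [0, 0, 0], "gripper": 0.4}
    - {"travel": [0, 0, 0], "rotation": [0, 0, 0], "gripper": 0.4}

```text
time_s: 8.25
ee_pos: [0.6051, -0.2172, 0.0583]
ee_rot: [-2.231, -2.206, 0.007]
contact_force: [-17.5, -0.2, 15.2]
opening: 0.0434
grasp_force: 28.8
```

The block is firmly against the fence. I relieve the push and release.

Request:
play_rows:
  rows:
    - {"travel": [0, -0.004, 0], "rotation": [0, 0, 0], "gripper": 0.4}
    - {"travel": [0, 0, 0], "rotation": [0, 0, 0], "gripper": 0.8}
    - {"travel": [0, 0, 0], "rotation": [0, 0, 0], "gripper": 0.8}
    - {"travel": [0, 0, 0], "rotation": [0, 0, 0], "gripper": 0.8}
    - {"travel": [0, 0, -0.05], "rotation": [0, 0, 0], "gripper": 0.8}
    - {"travel": [0, 0, -0.08], "rotation": [0, 0, 0], "gripper": 0.8}
    - {"travel": [0, 0, -0.08], "rotation": [0, 0, 0], "gripper": 0.8}
    - {"travel": [-0.09, 0, 0], "rotation": [0, 0, 0], "gripper": 0.4}
    - {"travel": [-0.09, 0, 0], "rotation": [0, 0, 0], "gripper": 0}
    - {"travel": [-0.05, -0.05, 0], "rotation": [0, 0, 0], "gripper": 0}
    - {"travel": [0, -0.08, 0], "rotation": [0, 0, 0], "gripper": 0}
    - {"travel": [0, -0.08, 0], "rotation": [0, 0, 0], "gripper": 0}

```text
time_s: 9.75
ee_pos: [0.4766, -0.3539, 0.1832]
ee_rot: [-2.234, -2.208, 0.0]
contact_force: [-0.6, 0.2, -0.3]
opening: 0.0002
grasp_force: 0.0
```

```bash
cat >> h.py <<'E'
def rect(P,m,n):
    m=m.astype(np.uint8);k,l,s,c=cv2.connectedComponentsWithStats(m)
    for i in range(1,k):
        if s[i,4]>12:
            q=P[l==i];r=cv2.minAreaRect((q[:,:2]*1000).astype(np.float32));print(n,s[i,4],np.round(c[i]),np.round(r[0],1),np.round(r[1],1),round(r[2],1),"z",np.median(q[:,2]))
E
python3 - <<'E'
from h import *
pose()
im,D=viewer.snapshot('top');P=cloud('top',D);Z=P[...,2]
R=np.zeros(Z.shape,bool);R[165:230,285:425]=1
rect(P,R&(Z>.072)&(Z<.1),"blocks")
rect(P,R&(Z>.06)&(Z<.068),"ram")
rect(P,R&(Z>.035)&(Z<.058),"mid")
a=cv2.resize(im[160:225,280:430],None,fx=5,fy=5,interpolation=cv2.INTER_CUBIC)
im,D=viewer.snapshot('side');b=cv2.resize(im[170:310,260:410],None,fx=2,fy=2,interpolation=cv2.INTER_CUBIC)
o=np.zeros((600,750,3),np.uint8);o[:325,:750]=a;o[325:600,:300]=b[:275];cv2.imwrite('pics/c2.png',o)
E
```

```text
t 9.75 p [ 0.4766 -0.3539  0.1832] yaw_y -0.68 tz [-0.0005  0.0005 -1.    ] F [-0.6036  0.2332 -0.2633] op 0.00016292414136421794 0.0
blocks 343 [364. 180.] [ 605.1 -141.1] [44.1 63.8] 0.5 z 0.07973242288030322
blocks 350 [391. 179.] [ 604.  -218.7] [63.5 44.4] 88.8 z 0.0798090218951866
blocks 14 [345. 185.] [593.4 -88.5] [20.4  8.7] 0.6 z 0.07286339365046224
blocks 44 [359. 213.] [ 508.3 -124.2] [19.3 17.3] 2.0 z 0.08373889788070377
ram 59 [410. 179.] [ 605.2 -274.2] [14.9 44.7] 87.6 z 0.06451930069209177
ram 15 [350. 181.] [ 603.2 -102.1] [11.7 15. ] 88.8 z 0.061381181188264744
mid 259 [388. 172.] [ 612.4 -202. ] [216.1  55.8] 88.5 z 0.053705523829995216
mid 481 [313. 183.] [605.4  10. ] [132.1  75.8] 88.8 z 0.05146282236261853
mid 15 [350. 185.] [ 598.2 -101.6] [14.3 11.6] 6.1 z 0.05499626612826831
```

View pics/c2.png

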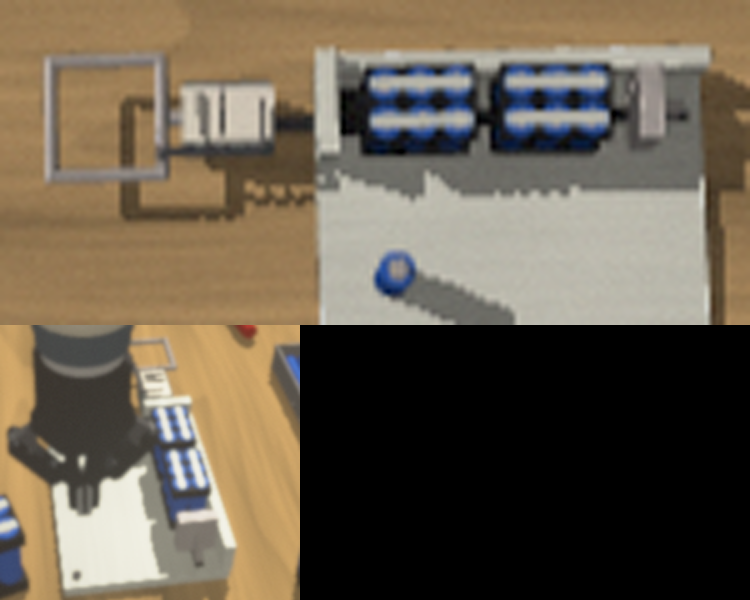

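Top crop: the block sits in line with its neighbour and square on the fence (604.0 vs 605.1 mm, which matches the jig's tilt). The ram is at crop (650,100) and the loop is still home at (105,118). Now the loop.

```bash
python3 - <<'E'
from h import *
for q in("pull_loop","scale_mark"):
    for r in mark_of(q,'top')[:2]: print(q,r["score"],atz('top',r["point"],.046),r["point"])
D=viewer.snapshot('top')[1];P=cloud('top',D);Z=P[...,2]
R=np.zeros(Z.shape,bool);R[165:205,280:313]=1
rect(P,R&(Z>.03)&(Z<.07),"loop")
go([.606,.045,.16])
E
```

```text
pull_loop 0.68 [0.60737135 0.04599556 0.046     ] [299.2, 182.2]
scale_mark 0.86 [ 0.60930329 -0.02355774  0.046     ] [322.9, 181.0]
scale_mark 0.63 [0.58239329 0.39828445 0.046     ] [179.2, 193.4]
loop 225 [300. 183.] [606.   42.2] [68.3 75.9] 89.3 z 0.05015082055131869
t 10.0 p [ 0.4784 -0.3538  0.1842] yaw_y -0.68 tz [ 0.0008 -0.0005 -1.    ] F [-0.7112 -0.187   0.2555] op -8.568615608935e-05 0.0
units [0.6672 0.2048 0.0401]
```

Request:
play_rows:
  rows:
    - {"travel": [0.05, 0.02, 0], "rotation": [0, 0, 0], "gripper": 0}
    - {"travel": [0.08, 0.025, 0], "rotation": [0, 0, 0], "gripper": 0}
    - {"travel": [0.08, 0.025, 0], "rotation": [0, 0, 0], "gripper": 0}
    - {"travel": [0.08, 0.025, 0], "rotation": [0, 0, 0], "gripper": 0}
    - {"travel": [0.08, 0.025, 0], "rotation": [0, 0, 0], "gripper": 0}
    - {"travel": [0.08, 0.025, 0], "rotation": [0, 0, 0], "gripper": 0}
    - {"travel": [0.08, 0.025, 0.01], "rotation": [0, 0, 0], "gripper": 0}
    - {"travel": [0.08, 0.025, 0.01], "rotation": [0, 0, 0], "gripper": 0}
    - {"travel": [0.052, 0.01, 0.02], "rotation": [0, 0, 0], "gripper": 0}
    - {"travel": [0, 0, 0.02], "rotation": [0, 0, 0], "gripper": 0}
    - {"travel": [0, 0, 0], "rotation": [0, 0, 0], "gripper": 0}

```text
time_s: 11.38
ee_pos: [0.6054, 0.0425, 0.1465]
ee_rot: [-2.232, -2.209, 0.003]
contact_force: [-0.6, -0.6, 0.6]
opening: -0.0001
grasp_force: 0.0
```

```bash
python3 -c "
from h import *
go([.6062,.042,.032])"
```

```text
t 11.38 p [0.6054 0.0425 0.1465] yaw_y -0.6 tz [-0.0022 -0.     -1.    ] F [-0.5924 -0.5839  0.6098] op -6.259947863666642e-05 0.0
units [-0.0008  0.0017  0.1909]
```

Request:
play_rows:
  rows:
    - {"travel": [0, 0.001, 0.04], "rotation": [0, 0, 0], "gripper": 0}
    - {"travel": [0, 0, 0.05], "rotation": [0, 0, 0], "gripper": 0}
    - {"travel": [0, 0, 0.05], "rotation": [0, 0, 0], "gripper": 0}
    - {"travel": [0, 0, 0.03], "rotation": [0, 0, 0], "gripper": 0}
    - {"travel": [0, 0, 0.021], "rotation": [0, 0, 0], "gripper": 0}
    - {"travel": [0, 0, 0], "rotation": [0, 0, 0], "gripper": 0}
    - {"travel": [0.01, 0, 0], "rotation": [0, 0, 0], "gripper": 0}
    - {"travel": [0.01, 0, 0], "rotation": [0, 0, 0], "gripper": 0}
    - {"travel": [0, 0, 0], "rotation": [0, 0, 0], "gripper": 0}

```text
time_s: 12.5
ee_pos: [0.6065, 0.0549, 0.0338]
ee_rot: [2.233, 2.209, 0.001]
contact_force: [0.1, -0.3, 1.0]
opening: 0.0002
grasp_force: 0.0
```

```bash
python3 -c "
from h import *
pose()
im,D=viewer.snapshot('side');cv2.imwrite('pics/s3.png',cv2.resize(im[110:260,270:430],None,fx=4,fy=4,interpolation=cv2.INTER_CUBIC))"
```

```text
t 12.5 p [0.6065 0.0549 0.0338] yaw_y -0.61 tz [ 0.0009 -0.     -1.    ] F [ 0.1492 -0.3152  1.0066] op 0.00019014197173112556 0.0
```

View pics/s3.png

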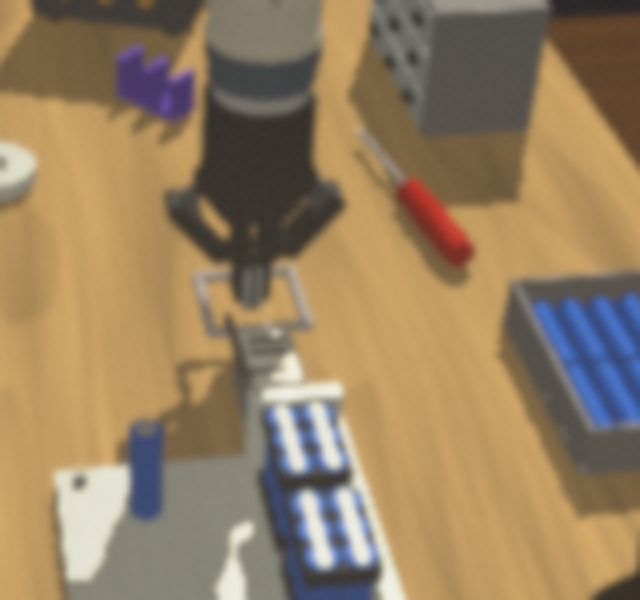

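The fingers, at crop (250,285), are inside the loop opening. I pull slowly, watching the force (12 N equals 30 mm of draw).

Request:
play_rows:
  rows:
    - {"travel": [0.006, 0, 0], "rotation": [0, 0, 0], "gripper": 0}
    - {"travel": [0.006, 0, 0], "rotation": [0, 0, 0], "gripper": 0}
    - {"travel": [0.006, 0, 0], "rotation": [0, 0, 0], "gripper": 0}
    - {"travel": [0.006, 0, 0], "rotation": [0, 0, 0], "gripper": 0}
    - {"travel": [0, 0, 0], "rotation": [0, 0, 0], "gripper": 0}

```text
time_s: 13.18
ee_pos: [0.6065, 0.0688, 0.0333]
ee_rot: [2.234, 2.209, -0.0]
contact_force: [-1.1, -0.9, 0.1]
opening: -0.0001
grasp_force: 0.8
```

Request:
play_rows:
  rows:
    - {"travel": [0.006, 0, 0], "rotation": [0, 0, 0], "gripper": 0}
    - {"travel": [0.006, 0, 0], "rotation": [0, 0, 0], "gripper": 0}
    - {"travel": [0.006, 0, 0], "rotation": [0, 0, 0], "gripper": 0}
    - {"travel": [0.006, 0, 0], "rotation": [0, 0, 0], "gripper": 0}
    - {"travel": [0, 0, 0], "rotation": [0, 0, 0], "gripper": 0}

```text
time_s: 13.8
ee_pos: [0.6066, 0.0834, 0.0332]
ee_rot: [-2.234, -2.209, -0.0]
contact_force: [-1.6, -2.1, 1.2]
opening: 0.0001
grasp_force: 0.9
```

Request:
play_rows:
  rows:
    - {"travel": [0.006, 0, 0], "rotation": [0, 0, 0], "gripper": 0}
    - {"travel": [0.006, 0, 0], "rotation": [0, 0, 0], "gripper": 0}
    - {"travel": [0.006, 0, 0], "rotation": [0, 0, 0], "gripper": 0}
    - {"travel": [0, 0, 0], "rotation": [0, 0, 0], "gripper": 0}

```text
time_s: 14.3
ee_pos: [0.6067, 0.0942, 0.0332]
ee_rot: [-2.234, -2.209, -0.0]
contact_force: [-1.9, -2.6, 0.9]
opening: -0.0001
grasp_force: 1.4
```

```bash
cat > m.py <<'E'
from h import *
import sys
pose()
im,D=viewer.snapshot('top');P=cloud('top',D);Z=P[...,2]
R=np.zeros(Z.shape,bool);R[165:200,320:425]=1
rect(P,R&(Z>.073)&(Z<.1),"blocks")
rect(P,R&(Z>.06)&(Z<.068),"ram")
R[:]=0;R[165:200,270:345]=1
for r in mark_of("scale_mark",'top')[:1]: print("scale",r["score"],atz('top',r["point"],.053))
im2,D2=viewer.snapshot('side');P2=cloud('side',D2)
for r in mark_of("scale_mark",'side')[:1]: print("scale side",r["score"],atz('side',r["point"],.053),r["point"])
cv2.imwrite('pics/%s.png'%sys.argv[1],np.vstack([cv2.resize(im[160:205,270:350],None,fx=7,fy=7,interpolation=cv2.INTER_CUBIC),cv2.resize(im2[165:210,300:380],None,fx=7,fy=6,interpolation=cv2.INTER_CUBIC)])[:600])
E
python3 m.py g1
```

```text
t 14.3 p [0.6067 0.0942 0.0332] yaw_y -0.64 tz [-0.0002  0.0002 -1.    ] F [-1.8819 -2.5981  0.8521] op -0.0001227049960486678 1.4416687935590744
blocks 340 [364. 180.] [ 604.9 -141.2] [44.1 63.5] 0.4 z 0.08041717371698648
blocks 345 [388. 180.] [ 603.8 -210.3] [44.4 64.7] 0.6 z 0.0801348172642865
ram 49 [401. 180.] [ 603.4 -249.3] [12.2 40.9] 87.8 z 0.06487809515268243
scale 0.83 [0.6077 0.0076 0.053 ]
scale side 0.94 [0.5991 0.0005 0.053 ] [333.4, 192.3]
```

Request:
play_rows:
  rows:
    - {"travel": [0.006, 0, 0], "rotation": [0, 0, 0], "gripper": 0}
    - {"travel": [0.006, 0, 0], "rotation": [0, 0, 0], "gripper": 0}
    - {"travel": [0.006, 0, 0], "rotation": [0, 0, 0], "gripper": 0}
    - {"travel": [0.006, 0, 0], "rotation": [0, 0, 0], "gripper": 0}
    - {"travel": [0, 0, 0], "rotation": [0, 0, 0], "gripper": 0}

```text
time_s: 15.12
ee_pos: [0.6068, 0.1082, 0.0332]
ee_rot: [2.234, 2.209, -0.001]
contact_force: [-2.8, -5.5, 0.6]
opening: -0.0
grasp_force: 2.8
```

Request:
play_rows:
  rows:
    - {"travel": [0.005, 0, 0], "rotation": [0, 0, 0], "gripper": 0}
    - {"travel": [0.005, 0, 0], "rotation": [0, 0, 0], "gripper": 0}
    - {"travel": [0, 0, 0], "rotation": [0, 0, 0], "gripper": 0}

```text
time_s: 15.5
ee_pos: [0.6068, 0.1138, 0.0332]
ee_rot: [2.234, 2.208, -0.002]
contact_force: [-3.4, -7.9, 1.3]
opening: 0.0
grasp_force: 3.7
```

```bash
python3 m.py g2
```

```text
t 15.5 p [0.6068 0.1138 0.0332] yaw_y -0.67 tz [-0.0005 -0.0014 -1.    ] F [-3.4461 -7.8879  1.2579] op 4.7329308727375025e-05 3.667938932776451
blocks 676 [374. 180.] [ 605.1 -170.1] [126.4  44.9] 88.7 z 0.08019131215673096
ram 50 [399. 180.] [ 605.8 -240.9] [12.  45.1] 87.3 z 0.0646789232075444
ram 20 [349. 180.] [ 606.4 -100.8] [ 8.7 20.1] 88.5 z 0.0628095344685996
scale 0.67 [0.5936 0.0111 0.053 ]
scale side 0.93 [0.6108 0.0094 0.053 ] [337.0, 190.0]
```

Request:
play_rows:
  rows:
    - {"travel": [0.004, 0, 0], "rotation": [0, 0, 0], "gripper": 0}
    - {"travel": [0.004, 0, 0], "rotation": [0, 0, 0], "gripper": 0}
    - {"travel": [0.004, 0, 0], "rotation": [0, 0, 0], "gripper": 0}
    - {"travel": [0, 0, 0], "rotation": [0, 0, 0], "gripper": 0}

```text
time_s: 16.2
ee_pos: [0.6068, 0.1206, 0.0332]
ee_rot: [2.234, 2.207, -0.003]
contact_force: [-3.7, -10.0, 1.6]
opening: -0.0001
grasp_force: 4.7
```

```bash
python3 m.py g3
```

```text
t 16.2 p [0.6068 0.1206 0.0332] yaw_y -0.69 tz [-0.0006 -0.0021 -1.    ] F [-3.6607 -9.9858  1.5559] op -7.433165321492669e-05 4.721494764089584
blocks 685 [373. 180.] [ 604.8 -168.8] [129.3  45.1] 88.6 z 0.08014833232196504
ram 52 [398. 180.] [ 604.3 -240.5] [12.1 41.8] 88.5 z 0.06427689136188475
scale 0.76 [0.6021 0.0194 0.053 ]
scale side 0.83 [0.6038 0.0031 0.053 ] [334.9, 191.6]
```

View pics/g3.png

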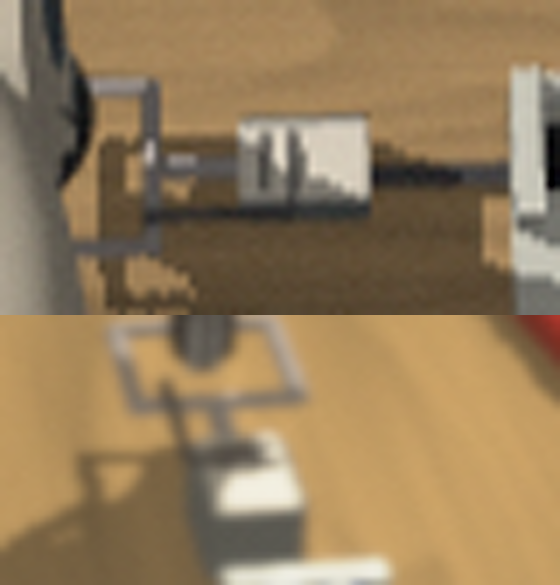

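Top crop: the ridges are at about columns 262 and 295, with the pointer just at the inner (right) one. The bar-to-body gap gives about 25 mm of draw, and 10 N also gives 25 mm, so I need 5 mm more.

Request:
play_rows:
  rows:
    - {"travel": [0.0045, 0, 0], "rotation": [0, 0, 0], "gripper": 0}
    - {"travel": [0.0045, 0, 0], "rotation": [0, 0, 0], "gripper": 0}
    - {"travel": [0, 0, 0], "rotation": [0, 0, 0], "gripper": 0}

```text
time_s: 16.77
ee_pos: [0.6068, 0.1257, 0.0332]
ee_rot: [2.234, 2.207, -0.004]
contact_force: [-3.7, -11.6, 2.2]
opening: 0.0003
grasp_force: 5.5
```

```bash
sed -i 's/im\[160:205,270:350\],None,fx=7,fy=7/im[165:200,290:340],None,fx=12,fy=9/; s/im2\[165:210,300:380\],None,fx=7,fy=6/im2[165:205,310:360],None,fx=12,fy=7/' m.py; python3 m.py g4
```

```text
t 16.77 p [0.6068 0.1257 0.0332] yaw_y -0.7 tz [-0.0007 -0.0027 -1.    ] F [ -3.6601 -11.5818   2.2018] op 0.00027036348310238625 5.519432500004768
blocks 681 [373. 180.] [ 605.  -167.3] [126.5  45.4] 88.5 z 0.08032670969927415
ram 49 [397. 181.] [ 604.1 -239.3] [ 9.4 41.1] 87.9 z 0.06446241848707612
scale 0.88 [0.5995 0.0209 0.053 ]
scale side 0.82 [0.6109 0.0067 0.053 ] [337.2, 190.6]
```

View pics/g4.png

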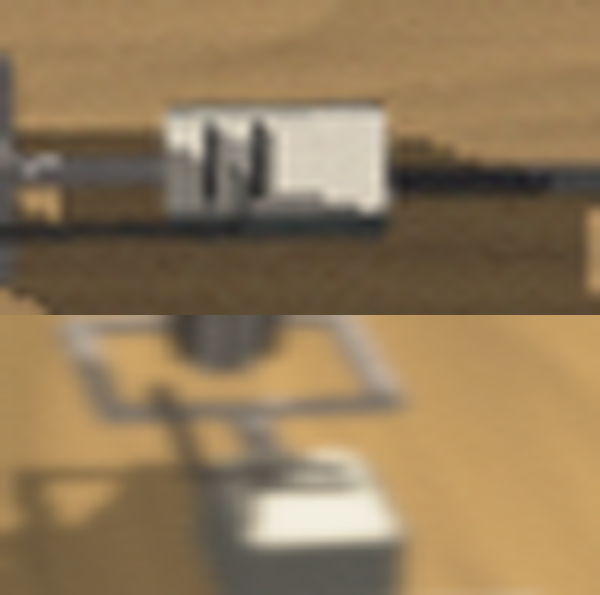

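The ridges are at crop columns 212 and 260, and the pointer is faint at about 235, between them. I nudge 1 mm more to centre it, then hold nearly 3 s.

Request:
play_rows:
  rows:
    - {"travel": [0.0015, 0, 0], "rotation": [0, 0, 0], "gripper": 0}
    - {"travel": [0, 0, 0], "rotation": [0, 0, 0], "gripper": 0}
    - {"travel": [0, 0, 0], "rotation": [0, 0, 0], "gripper": 0}
    - {"travel": [0, 0, 0], "rotation": [0, 0, 0], "gripper": 0}
    - {"travel": [0, 0, 0], "rotation": [0, 0, 0], "gripper": 0}
    - {"travel": [0, 0, 0], "rotation": [0, 0, 0], "gripper": 0}
    - {"travel": [0, 0, 0], "rotation": [0, 0, 0], "gripper": 0}
    - {"travel": [0, 0, 0], "rotation": [0, 0, 0], "gripper": 0}
    - {"travel": [0, 0, 0], "rotation": [0, 0, 0], "gripper": 0}
    - {"travel": [0, 0, 0], "rotation": [0, 0, 0], "gripper": 0}
    - {"travel": [0, 0, 0], "rotation": [0, 0, 0], "gripper": 0}
    - {"travel": [0, 0, 0], "rotation": [0, 0, 0], "gripper": 0}

```text
time_s: 18.48
ee_pos: [0.6068, 0.1264, 0.0332]
ee_rot: [2.234, 2.206, -0.004]
contact_force: [-3.9, -12.1, 1.9]
opening: 0.0004
grasp_force: 5.7
```

Request:
play_rows:
  rows:
    - {"travel": [0, 0, 0], "rotation": [0, 0, 0], "gripper": 0}
    - {"travel": [0, 0, 0], "rotation": [0, 0, 0], "gripper": 0}
    - {"travel": [0, 0, 0], "rotation": [0, 0, 0], "gripper": 0}
    - {"travel": [0, 0, 0], "rotation": [0, 0, 0], "gripper": 0}
    - {"travel": [0, 0, 0], "rotation": [0, 0, 0], "gripper": 0}
    - {"travel": [0, 0, 0], "rotation": [0, 0, 0], "gripper": 0}
    - {"travel": [0, 0, 0], "rotation": [0, 0, 0], "gripper": 0}
    - {"travel": [0, 0, 0], "rotation": [0, 0, 0], "gripper": 0}
    - {"travel": [0, 0, 0], "rotation": [0, 0, 0], "gripper": 0}
    - {"travel": [0, 0, 0], "rotation": [0, 0, 0], "gripper": 0}
    - {"travel": [0, 0, 0], "rotation": [0, 0, 0], "gripper": 0}
    - {"travel": [0, 0, 0], "rotation": [0, 0, 0], "gripper": 0}

```text
time_s: 19.98
ee_pos: [0.6068, 0.1263, 0.0332]
ee_rot: [2.234, 2.206, -0.004]
contact_force: [-3.1, -11.7, 2.2]
opening: -0.0002
grasp_force: 5.7
```

Request:
play_rows:
  rows:
    - {"travel": [-0.004, 0, 0], "rotation": [0, 0, 0], "gripper": 0}
    - {"travel": [-0.005, 0, 0], "rotation": [0, 0, 0], "gripper": 0}
    - {"travel": [-0.005, 0, 0], "rotation": [0, 0, 0], "gripper": 0}
    - {"travel": [-0.005, 0, 0], "rotation": [0, 0, 0], "gripper": 0}
    - {"travel": [-0.005, 0, 0], "rotation": [0, 0, 0], "gripper": 0}
    - {"travel": [-0.005, 0, 0], "rotation": [0, 0, 0], "gripper": 0}
    - {"travel": [-0.004, 0, 0], "rotation": [0, 0, 0], "gripper": 0}
    - {"travel": [-0.004, 0, 0], "rotation": [0, 0, 0], "gripper": 0}
    - {"travel": [0, 0, 0], "rotation": [0, 0, 0], "gripper": 0}

```text
time_s: 21.1
ee_pos: [0.6068, 0.1054, 0.0332]
ee_rot: [-2.234, -2.208, 0.0]
contact_force: [-2.2, -4.2, -0.2]
opening: -0.0002
grasp_force: 2.1
```

```bash
python3 m.py g5
```

```text
t 21.1 p [0.6068 0.1054 0.0332] yaw_y -0.67 tz [-0.0002 -0.0001 -1.    ] F [-2.2498 -4.2335 -0.1518] op -0.00017551290985030226 2.093275934457779
blocks 677 [373. 180.] [ 605.1 -167.6] [126.9  45.2] 88.6 z 0.08009075122931841
ram 37 [398. 183.] [ 599.4 -240.7] [12.2 32.4] 88.8 z 0.06478164778460753
scale 0.77 [0.5938 0.0172 0.053 ]
scale side 0.6 [0.6106 0.0094 0.053 ] [336.9, 190.0]
```

Request:
play_rows:
  rows:
    - {"travel": [-0.003, 0, 0], "rotation": [0, 0, 0], "gripper": 0}
    - {"travel": [-0.003, 0, 0], "rotation": [0, 0, 0], "gripper": 0}
    - {"travel": [-0.003, 0, 0], "rotation": [0, 0, 0], "gripper": 0}
    - {"travel": [-0.003, 0, 0], "rotation": [0, 0, 0], "gripper": 0}
    - {"travel": [-0.002, 0, 0], "rotation": [0, 0, 0], "gripper": 0}
    - {"travel": [-0.002, 0, 0], "rotation": [0, 0, 0], "gripper": 0}
    - {"travel": [-0.002, 0, 0], "rotation": [0, 0, 0], "gripper": 0}
    - {"travel": [-0.002, 0, 0], "rotation": [0, 0, 0], "gripper": 0}
    - {"travel": [-0.002, 0, 0], "rotation": [0, 0, 0], "gripper": 0}
    - {"travel": [-0.002, 0, 0], "rotation": [0, 0, 0], "gripper": 0}
    - {"travel": [0, 0, 0], "rotation": [0, 0, 0], "gripper": 0}

```text
time_s: 22.68
ee_pos: [0.6067, 0.091, 0.0333]
ee_rot: [-2.234, -2.208, -0.0]
contact_force: [-0.9, 0.3, -0.3]
opening: 0.0002
grasp_force: 0.0
```

Request:
play_rows:
  rows:
    - {"travel": [-0.002, 0, 0], "rotation": [0, 0, 0], "gripper": 0}
    - {"travel": [-0.002, 0, 0], "rotation": [0, 0, 0], "gripper": 0}
    - {"travel": [-0.002, 0, 0], "rotation": [0, 0, 0], "gripper": 0}
    - {"travel": [-0.002, 0, 0], "rotation": [0, 0, 0], "gripper": 0}
    - {"travel": [0, 0, 0], "rotation": [0, 0, 0], "gripper": 0}

```text
time_s: 23.3
ee_pos: [0.6067, 0.0862, 0.0332]
ee_rot: [-2.234, -2.208, 0.0]
contact_force: [-0.4, 0.1, -0.1]
opening: -0.0001
grasp_force: 0.0
```

```bash
python3 m.py g6
```

```text
t 23.3 p [0.6067 0.0862 0.0332] yaw_y -0.67 tz [-0. -0. -1.] F [-0.4296  0.136  -0.0906] op -6.866988362034271e-05 0.0
blocks 681 [374. 180.] [ 605.  -170.3] [126.8  45.1] 88.8 z 0.08015656263817578
ram 44 [398. 181.] [ 604.  -242.1] [ 9.4 41.6] 87.9 z 0.06492697414239249
scale 0.93 [0.6057 0.024  0.053 ]
scale side 0.88 [0.6089 0.0033 0.053 ] [336.7, 191.4]
```

View pics/g6.png

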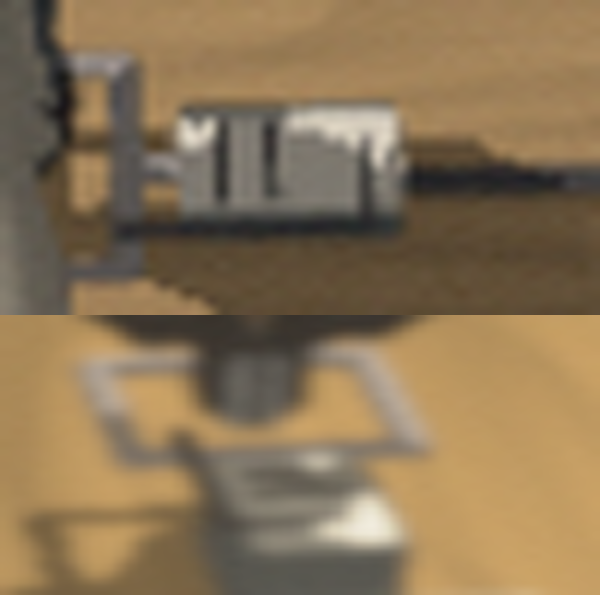

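The loop is home: the pointer, at crop column 368, is back 29 mm from the ridge midpoint, and the fingers are free. The blocks are flush (127 mm together). I lift out and do a last check.

Request:
play_rows:
  rows:
    - {"travel": [-0.004, 0, 0], "rotation": [0, 0, 0], "gripper": 0}
    - {"travel": [0, 0, -0.03], "rotation": [0, 0, 0], "gripper": 0}
    - {"travel": [0, 0, -0.06], "rotation": [0, 0, 0], "gripper": 0}
    - {"travel": [0, 0, -0.08], "rotation": [0, 0, 0], "gripper": 0}
    - {"travel": [0, 0, -0.08], "rotation": [0, 0, 0], "gripper": 0}
    - {"travel": [0.06, -0.06, 0], "rotation": [0, 0, 0], "gripper": 0}
    - {"travel": [0.08, -0.08, 0], "rotation": [0, 0, 0], "gripper": 0}
    - {"travel": [0.08, -0.08, 0], "rotation": [0, 0, 0], "gripper": 0}
    - {"travel": [0, 0, 0], "rotation": [0, 0, 0], "gripper": 0}
    - {"travel": [0, 0, 0], "rotation": [0, 0, 0], "gripper": 0}

```text
time_s: 24.75
ee_pos: [0.4839, 0.2098, 0.1836]
ee_rot: [2.233, 2.209, 0.001]
contact_force: [0.5, 0.8, -0.1]
opening: -0.0001
grasp_force: 0.0
```

```bash
sed -i 's/im\[165:200,290:340\],None,fx=12,fy=9/im[150:230,280:430],None,fx=4,fy=4/' m.py; python3 m.py g7
```

```text
t 24.75 p [0.4839 0.2098 0.1836] yaw_y -0.61 tz [ 0.0009 -0.0001 -1.    ] F [ 0.5286  0.7628 -0.0793] op -0.0001221187837927847 0.0
blocks 684 [374. 180.] [ 604.6 -170.2] [126.7  46. ] 89.2 z 0.08031468539852768
ram 21 [399. 175.] [ 617.7 -242.7] [ 9.1 21.2] 87.4 z 0.06452899694705921
ram 19 [349. 181.] [604.6 -99.2] [11.7 18.6] 87.5 z 0.062148810862874763
ram 21 [399. 184.] [ 593.5 -241.5] [ 9.2 20.8] 87.4 z 0.06583925677018887
scale 0.6 [0.6029 0.0173 0.053 ]
scale side 0.85 [ 0.6045 -0.0139  0.053 ] [336.3, 195.4]
```

View pics/g7.png

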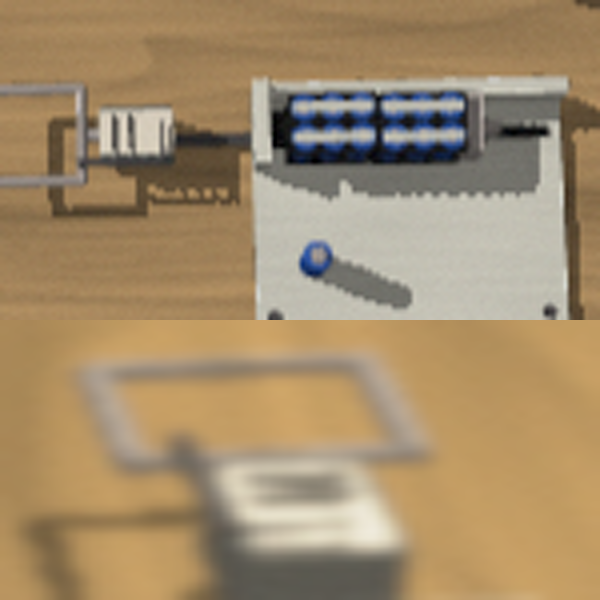

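The blocks at crop (333,125) and (424,125) are flush and in line, with the ram butted at (476,125) and the loop home. The spare cell at (317,258) hasn't moved. I'm handing in.

```bash
python3 -c "
from h import *
print(job.finish_job())"
```

```text
the job is handed in; nothing more can be done
None
```

Job handed in at about 25 s: the block sits square on the fence and flush with its neighbour, the pointer was held between the ridges (about 12 N) for nearly 3 s, and the loop was eased back home with no bystander touched.

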